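# Shut down the dust extractor of a fossil preparation bench

## Robot

A 6-joint arm with a two-finger parallel gripper is mounted at the origin on the work surface. World frame = base frame: x ahead of the robot, y to its left, z up, the work surface at z = 0. Lengths are in m, angles in rad, forces in N, time in s.
With the tool pointing down it reaches from about 0.35 to 0.875 m from the base axis. Payload 15.5 kg.
Tool frame: the origin (TCP) lies at the very end of the fingers, on their centre line; the grasp point (between the pads) lies 19 mm behind it; z points along the fingers, x is the direction in which the jaws open and shut, and the axes are right-handed (so a half turn about z gives the same grasp; the last joint's range is limited). The gripper opens to 85 mm and grips with 20 to 120 N. Pads are 22 mm wide; open, the fingers measure 114 mm over their backs; the gripper's body (76 mm by 85 mm) begins 54 mm behind the grasp point. The pads swing forward as they close: fully open they stand 13 mm farther back than shut.
Start: joints at [-1.254, 0.494, 1.345, -0, 1.302, -0.096], TCP at [0.251, -0.573, 0.231] pointing down, gripper open.
Joint ranges: [-2.91, 2.91], [-0.82, 2.16], [0.22, 2.67], [-1.22, 4.37], [0.12, 2.79], [-3.08, 3.08]. Speed limits (rad/s): [1.89, 1.89, 2.57, 3.01, 3.01, 3.01].

## Interface

Orientations are given as a 3x3 rotation matrix whose columns are the frame's x, y, z axes.
In Python, from bench import * gives the robot as it stands.
- The arm moves only by the tool servo_tool, never from a script. Its arguments are lists of equal length, an entry for each row: "xyz": the shift along the tool's x, y, z in mm, a list of three; "twist": the turn about the tool's z in rad. A call has exactly 5 rows; each row is the pose to reach, as a shift and turn from the pose commanded when the call began, along the tool's axes at that moment; what a row does not reach only later rows make up. A row lasts 1/12 s, in which the tool goes at most 41.7 mm and 7.16 degrees, less where a joint would pass 70% of its speed; a pose out of reach is approached as far as the arm can. A call with a gripper value outside its range is refused whole. "jaw" is the closure, from -1 (fully open) to 1 (shut), so that 0 is half open, set as the call begins (left out, the last holds). The fingers move at their own pace and stop on an object; "force" is the grip in N (left out, the last holds). Time passes only in rows, so rows that repeat a pose let the fingers close, or fill a call up. It gives the time, the measured TCP pose, the force and the opening at its end, in the units of the state.
- state(): the state, without advancing time (a new reading comes with each control period).
- get_image(name): name is "scene" or "top"; returns the picture (480x640x3 uint8, red, green, blue); there is no depth.
- camera_info(name): a dict with "camera_matrix" (3x3 intrinsics, pixels), "world_from_camera" (4x4, takes a point from camera to world coordinates). Camera axes: x right, y up, looking along -z (the intrinsics and any distortion apply to the point x, -y, -z); pixel columns grow to the right and rows downward; lengths in m; the calibration is good to about 2 mm. A picture is of the moment at which its call begins. camera_info takes no time and is no camera call.
- close_job(): hands the job in, once; it reports no verdict.
The state is a dict: "time_s": time; "joint_positions": joint angles; "qvel": joint speeds; "tau": joint torques, N m; "tcp_pos": TCP position; "ee_rot": TCP orientation; "contact_force": force on the tool from outside, world axes, zero at the start; "ft_torque": the same for the moment, N m; "finger_gap": finger opening in m.
Only numpy, scipy, OpenCV 4.12 (cv2) and the standard library are available. Lean on these libraries where they do the work, as an engineer would, in place of code of your own. Each camera call takes 0.05 s, during which the arm holds its last target.

## Task

Shut down the bench's dust extractor by touch alone: push the mushroom knob on the sloping control console fully in to stop the fan; then, with the fan stopped, press the square filter-clean button next to it and keep it fully down for two seconds before letting it come back up; then switch the power off by pressing down the raised half of the big master rocker on the aluminium power block until it is fully over. Do not press the small round alarm-mute button or flip the two small socket rockers, and leave everything else on the bench where it lies, neither picked up nor pushed about.

Things in the scene. Friction and masses are not known exactly. Their poses are not given: they have to be found in the camera images.
- console: Grey steel control console fixed to the bench, on its left or right: 150 mm deep (its x), 240 wide (y); origin: centre of its underside, z up. Its aluminium panel slopes from 50 mm high in front (-x) to 80 at the rear (0.197 rad). Row of black operators 72 mm apart: mushroom knob (+y), square button, small round button (-y). 66 mm up the slope behind them a 62 mm gauge, 16 mm high, does nothing
- fan_knob_top (a point): Middle of the top of the mushroom knob: a black domed head 41 mm across on an 18 mm stem. The point moves with the knob; its z axis is the panel's normal, tilted 0.197 rad from vertical towards the console's front. Pulled out, this point is 36 mm off the panel's face, pushed in 28 mm
- fan_knob (a joint): Travel of the push-pull mushroom knob along the panel's normal, m: 0 pulled out (fan runs), 0.008 fully in (fan stopped). It slides stiffly, with about 2.5 N, and stays wherever it is left, so push it right to its stop
- clean_button_top (a point): Middle of the flat top of the square filter-clean button: black, 29 mm by 29 mm, in a fixed 38 mm square black collar 9 mm high. The point moves with the button; its z axis is the panel's normal. Out, it is 17 mm off the panel, fully pressed 11 mm
- clean_button (a joint): Travel of the filter-clean button, m: 0 out, 0.006 fully pressed. Spring return; starts to move at about 1.2 N, fully down at 4 N
- mute_button_top (a point): Middle of the top of the small round alarm-mute button, 17 mm across, in a 28 mm steel collar 8 mm high, 15 mm off the panel. Not to be pressed
- mute_button (a joint): Travel of the alarm-mute button, m: 0 out, 0.004 pressed. Not to be pressed
- power_block: Bench power block, an aluminium bar 82 mm deep (its x), 260 long (y), 48 high, fixed to the bench on its left or right; origin: centre of its underside, z up. Along the middle of its flat top, from +y to -y: large master rocker (y = +90 mm), small rocker (+48), socket (+8), small rocker (-40), socket (-80)
- master_pivot (a point): Middle of the crease of the master rocker, 55 mm over the bench; fixed, with the block's axes. Black rocker with a shallow V face, 38 mm long (block's x), 24 wide (y), 19 each half. On: rear half (+x) level at this height, front half (-x) rising at 0.35 rad to 62 mm over the bench at its end. Off: the reverse. The 48 x 34 mm frame round it is lower, 50 mm over the bench
- master_rocker (a joint): Angle of the master rocker, rad: 0 on (front half, -x, raised), 0.35 off (front half pressed down level). It turns stiffly (some 2 to 3 N at 10 to 19 mm from the crease) and stays wherever it is left, so press it right to its stop
- lamp_rocker (a joint): Angle of the small rocker (20 mm by 12 mm, its raised end 57 mm above the bench) nearest the master, rad: 0 off, 0.35 on. It is off and stays so
- tool_rocker (a joint): Angle of the other small rocker, as the first one, rad: 0 off, 0.35 on. It is off and stays so
- jar_mid: White plastic screw-top jar, 50 mm across, 85 mm high, standing between console and power block; origin at the centre of its foot. To be left alone
- jar_rear: White plastic screw-top jar, 66 mm across, 120 mm high, at the rear; origin at the centre of its foot. To be left alone
- vertebra: Brown fossil vertebra, a spool 68 mm across and 42 mm high with bony wings 100 mm across, at the rear; origin under the spool's centre. To be left alone
- fragment: Grey lump of rock, 85 by 70 by 50 mm, at the rear; origin under its centre. To be left alone
- printed_model: White printed model of a horned dinosaur, 170 mm long, 70 mm high, standing on the left, beyond the outer end of the console or the power block; origin under its middle. To be left alone
- brush: Flat brush 190 mm long lying in front of the console or the power block, towards the robot; origin under its middle. To be left alone
- air_scribe: Steel air scribe, a pen 180 mm long and 17 mm thick lying in front of the console or the power block, towards the robot; origin under its middle. To be left alone

How it is judged:
On the way, in this order (a step that is already met when the one before it is completed fails the run):
1. the mushroom knob is pushed in, with the power still on (value of joint fan_knob above 0.006 m and value of joint master_rocker below 0.1 rad), for 0.1 s.
2. the filter-clean button is kept down for at least 1.5 s, with the fan stopped and the power on (all of step 1 and value of joint clean_button above 0.004 m), for 1.5 s.
3. the filter-clean button is back up and the master rocker is flipped to off (value of joint clean_button below 0.001 m and value of joint master_rocker above 0.28 rad), for 0.1 s.
At the end, for the whole second after the job is handed in: The mushroom knob is in (more than 6 of its 8 mm), the filter-clean button is back up (within 1 mm), the master rocker is off (past 0.28 of 0.35 rad), the mute button is up (within 1.5 mm) and both small rockers are off (below 0.1 rad) (all of step 3 and value of joint fan_knob above 0.006 m and value of joint mute_button below 0.0015 m and value of joint each of lamp_rocker, tool_rocker below 0.1 rad); the robot touches nothing.
It fails at once if the filter-clean button is pressed while the fan still runs (value of joint clean_button above 0.003 m and value of joint fan_knob below 0.004 m).
It fails at once if the power is switched off while the fan still runs or the filter-clean button is down (value of joint master_rocker above 0.2 rad and (value of joint fan_knob below 0.004 m or value of joint clean_button above 0.003 m)).
It fails at once if the alarm-mute button is pressed or a small socket rocker is flipped (value of joint mute_button above 0.002 m or value of joint any of lamp_rocker, tool_rocker above 0.2 rad).
It fails at once if a bystander is lifted, carried or pushed more than 15 mm, or tipped over (distance of any of jar_mid, jar_rear, vertebra, fragment, printed_model, brush, air_scribe from where it was at the start of the episode above 0.015 m or angle between any of jar_mid, jar_rear, vertebra, fragment, printed_model, brush, air_scribe's own z axis and vertical above 0.3 rad).
It also fails if it takes over 48 s, if anything falls off the work surface, if the arm or the gripper's body presses on something with over 40 N, if the wrist force passes 120 N, or if a joint passes its speed limit or range.

## Working session

There is one attempt and no reset: what is moved stays moved. The work goes in short steps, Python scripts to look and compute and a tool call to move; the robot and the scene stay as the last step left them, time stands still between calls to the robot, and variables do not carry over. Pictures are saved under pics/ and viewed, and the job is handed in when it is done.

Besides the shell and the picture viewer there is one more tool, called after "Call:" by a JSON object that holds its "op" and its "data", one argument or row to a line. servo_tool: Moves the arm, as the interface text tells. Its arguments: {"type":"object","properties":{"xyz":{"type":"array"},"twist":{"type":"array"},"jaw":{"type":"number"},"force":{"type":"number"}},"required":["xyz","twist"]}

```bash
mkdir -p pics; cat > h.py <<'E'
from bench import *
import numpy as np, cv2
def snap(n,f):
    im=get_image(n); cv2.imwrite('pics/'+f,cv2.cvtColor(im,cv2.COLOR_RGB2BGR)); return im
def ray(n,u,v):
    c=camera_info(n);K=np.array(c['camera_matrix']);T=np.array(c['world_from_camera'])
    d=np.linalg.inv(K)@[u,v,1]; d=T[:3,:3]@[d[0],-d[1],-d[2]]; return T[:3,3],d
def onz(n,u,v,z):
    o,d=ray(n,u,v); return o+d*(z-o[2])/d[2]
def proj(n,p):
    c=camera_info(n);K=np.array(c['camera_matrix']);T=np.array(c['world_from_camera'])
    q=T[:3,:3].T@(np.array(p)-T[:3,3]); q=K@[q[0],-q[1],-q[2]]; return q[:2]/q[2]
E
python3 - <<'E'
from h import *
snap('top','t0.png');snap('scene','s0.png')
for n in('top','scene'):print(camera_info(n))
s=state();print(s['time_s'],s['tcp_pos'],s['ee_rot'],s['finger_gap'])
E
```

```text
{'camera_matrix': array([[517.16919086,   0.        , 318.67289807],
       [  0.        , 517.16919086, 238.2575222 ],
       [  0.        ,   0.        ,   1.        ]]), 'world_from_camera': array([[-0.0199736 ,  0.99442184, -0.10356762,  0.47273735],
       [-0.99915715, -0.02356894, -0.0336081 ,  0.07441017],
       [-0.03586161,  0.10280905,  0.99405445,  1.1230917 ],
       [ 0.        ,  0.        ,  0.        ,  1.        ]])}
{'camera_matrix': array([[577.01601926,   0.        , 320.6469127 ],
       [  0.        , 577.01601926, 226.20110691],
       [  0.        ,   0.        ,   1.        ]]), 'world_from_camera': array([[-0.17605699, -0.5379987 ,  0.8243551 ,  1.59251466],
       [ 0.98433069, -0.10459651,  0.14196008,  0.27792941],
       [ 0.00985033,  0.83643109,  0.54798358,  0.75362445],
       [ 0.        ,  0.        ,  0.        ,  1.        ]])}
0.1 [ 0.25062305 -0.57219275  0.23075711] [[ 4.01145808e-01 -9.16014147e-01 -3.51866656e-04]
 [-9.16013550e-01 -4.01145950e-01  1.05007769e-03]
 [-1.10303590e-03 -9.89196370e-05 -9.99999387e-01]] 0.08549421913804557
```

View pics/t0.png

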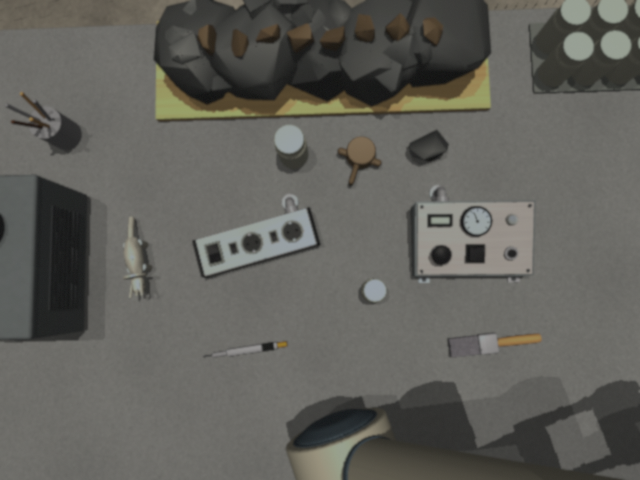

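View pics/s0.png

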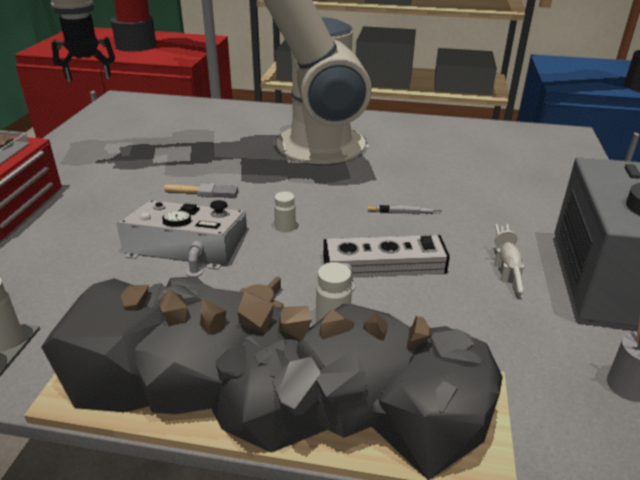

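The console is on the right, with its knob at about (441,255) and the clean button at (475,253) in the top view. The power block is on the left, with the master rocker at about (213,252). I'll crop in to measure them properly.

```bash
python3 - <<'E'
import cv2
t=cv2.imread('pics/t0.png')
a=cv2.resize(t[190:290,400:545],None,fx=5,fy=5,interpolation=cv2.INTER_CUBIC)
b=cv2.resize(t[200:285,185:325],None,fx=5,fy=5,interpolation=cv2.INTER_CUBIC)
cv2.imwrite('pics/ca.png',cv2.convertScaleAbs(a,alpha=1.5));cv2.imwrite('pics/cb.png',cv2.convertScaleAbs(b,alpha=1.5))
E
```

```text
(no output)
```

View pics/ca.png

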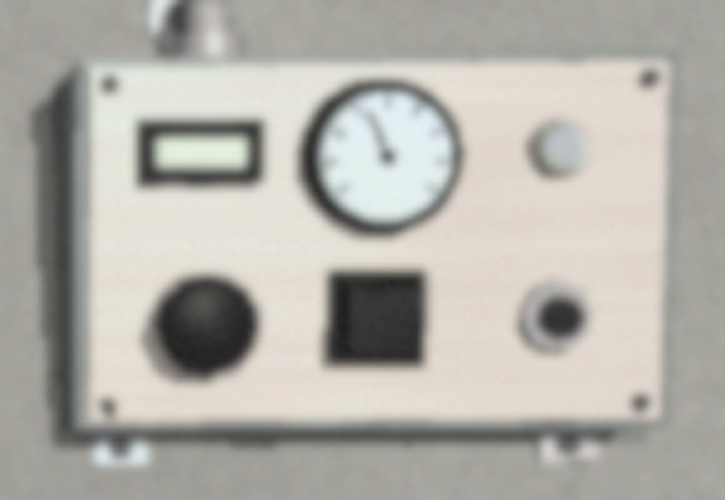

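View pics/cb.png

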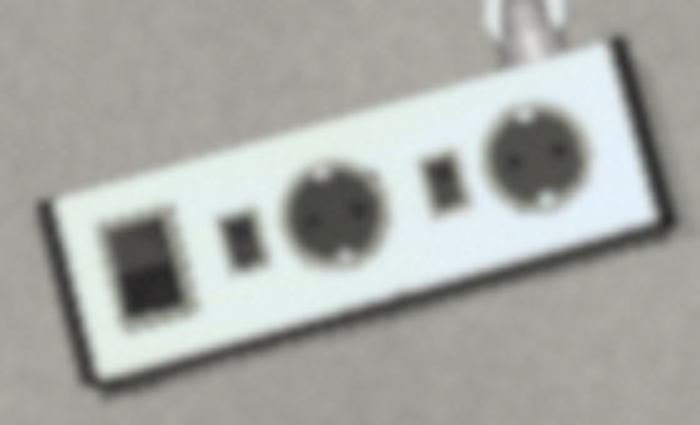

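```bash
cat > fit.py <<'E'
from h import *
from scipy.optimize import least_squares
c=lambda x,y,ox,oy:np.array([(x+.5)/5-.5+ox,(y+.5)/5-.5+oy])
A=lambda x,y:c(x,y,400,190)
B=lambda x,y:c(x,y,185,200)
def W(p,q):
    x,y,t=p; return np.array([x+np.cos(t)*q[0]-np.sin(t)*q[1],y+np.sin(t)*q[0]+np.cos(t)*q[1],q[2]])
def fit(pts,p0):
    f=lambda p:np.concatenate([proj('top',W(p,q))-u for q,u in pts])
    r=least_squares(f,p0); return r.x,r.fun.reshape(-1,2)
# console
pc=[((.075,.12,.08),A(85,65)),((.075,-.12,.08),A(670,60)),((-.075,-.12,.05),A(662,424)),((-.075,.12,.05),A(78,430))]
C,r=fit(pc,[.45,-.3,0]);print('console',C,r.round(1).tolist())
pb=[((.041,.13,.048),B(52,200)),((.041,-.13,.048),B(611,40)),((-.041,-.13,.048),B(660,220)),((-.041,.13,.048),B(97,378))]
P,r=fit(pb,[.45,.2,.2]);print('block',P,r.round(1).tolist())
a=.197; n=np.array([-np.sin(a),0,np.cos(a)]);e=np.array([np.cos(a),0,np.sin(a)])
def pt(s,y,h): # s along slope from panel centre
    return W(C,np.array([0,y,.065])+e*s+n*h)
# s from features
for nm,y,h,u in [('knob',.072,.034,A(208,326)),('btn',0,.017,A(384,316)),('mute',-.072,.015,A(562,317)),('gauge',0,.016,A(389,154))]:
    g=lambda v:proj('top',pt(v[0],v[1],h))-u
    v=least_squares(g,[0,y]).x; print(nm,v.round(4),least_squares(g,[0,y]).fun.round(3))
for nm,y,u in [('master',.09,None)]:
    print(proj('top',W(P,(0,.09,.055))), B(150,267))
E
python3 fit.py
```

```text
console [ 0.57437729 -0.20633569 -0.01498527] [[-1.6, -0.8], [1.3, -1.1], [0.8, 1.2], [-0.6, 0.7]]
block [0.58128991 0.24352576 0.25256196] [[-3.7, -0.1], [3.1, -1.6], [3.8, -0.3], [-3.2, 1.8]]
knob [-0.028  0.073] [ 0. -0.]
btn [-0.0266 -0.0005] [0. 0.]
mute [-0.0278 -0.0718] [0. 0.]
gauge [ 0.0384 -0.0017] [-0.  0.]
[213.51088621 252.76078427] [214.6 253. ]
```

```bash
cat >> fit.py <<'E'
S=-.0275
T={'knob':pt(S,.072,.036),'knob_in':pt(S,.072,.028),'btn':pt(S,0,.017),'mute':pt(S,-.072,.015),'gauge':pt(S+.066,0,.016),'piv':W(P,(0,.09,.055)),'press':W(P,(-.014,.09,.055)),'rear':W(P,(.019,.09,.055)),'front':W(P,(-.019,.09,.062)),'soc':W(P,(0,.008,.048))}
def mv(target,yaw):
    s=state();R=np.array(s['ee_rot']);d=R.T@(np.array(target)-s['tcp_pos'])*1000
    cur=np.arctan2(-R[1,1],-R[0,1]); print('t',s['time_s'],'shift',d.round(1),'twist',round(cur-yaw,3),'tcp',np.round(s['tcp_pos'],4),'F',np.round(s['contact_force'],1),'gap',s['finger_gap'])
if __name__=='__main__':
    im=cv2.imread('pics/s0.png');it=cv2.imread('pics/t0.png')
    for k,v in T.items():
        print(k,v.round(4))
        for m,n in((im,'scene'),(it,'top')):
            u=proj(n,v);cv2.circle(m,tuple(int(round(q*16)) for q in u),16,(0,0,255),-1,shift=4)
    b=cv2.resize(im[185:285,110:460],None,fx=2.2,fy=2.2,interpolation=cv2.INTER_CUBIC)
    t=cv2.resize(it[190:290,185:545],None,fx=2.2,fy=2.2,interpolation=cv2.INTER_CUBIC)
    b=np.vstack([b,t[:, :b.shape[1]]]);cv2.imwrite('pics/chk.png',b)
    mv(np.r_[T['knob'][:2],.2],C[2])
E
python3 fit.py|tail -12
```

```text
[213.51088621 252.76078427] [214.6 253. ]
knob [ 0.5414 -0.1338  0.0949]
knob_in [ 0.543  -0.1339  0.0871]
btn [ 0.5441 -0.2059  0.0763]
mute [ 0.5434 -0.2779  0.0743]
gauge [ 0.609  -0.2069  0.0882]
piv [0.5588 0.3307 0.055 ]
press [0.5452 0.3272 0.055 ]
rear [0.5772 0.3354 0.055 ]
front [0.5404 0.3259 0.062 ]
soc [0.5793 0.2513 0.048 ]
t 0.1 shift [-284.8 -442.2   31.1] twist 0.428 tcp [ 0.2506 -0.5722  0.2308] F [ 0.4 -1.4  0.1] gap 0.08549421913804557
```

View pics/chk.png

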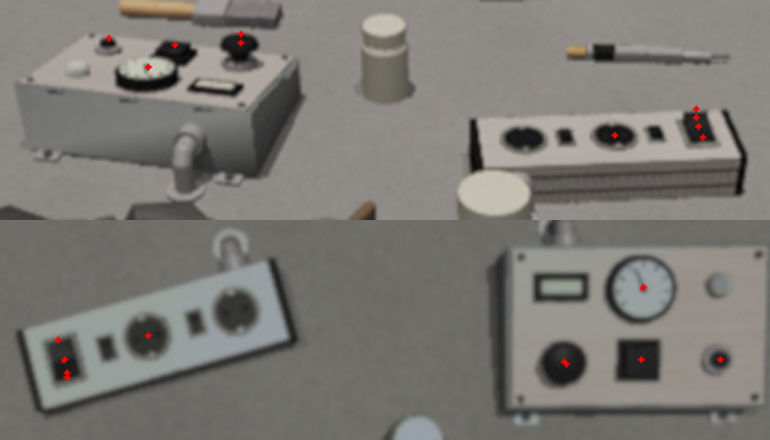

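Both views agree with the fit to within a few mm. Next I shut the gripper and move over the knob.

Call:
{"op": "servo_tool", "data": {
  "xyz": [
    [-285,-442,20],
    [-285,-442,20],
    [-285,-442,20],
    [-285,-442,20],
    [-285,-442,20]
  ],
  "twist": [0.085,0.17,0.255,0.34,0.428],
  "jaw": 1,
  "force": 40
}}

```text
time_s: 0.52
tcp_pos: [0.3662, -0.3971, 0.2231]
ee_rot: [[-0.02, -1.0, -0.0], [-1.0, 0.02, 0.0], [-0.0, 0.0, -1.0]]
contact_force: [0.8, -0.1, 0.1]
finger_gap: 0.0256
```

```bash
cat > g.py <<'E'
import sys
from fit import *
k,dz,yaw=sys.argv[1],float(sys.argv[2]),sys.argv[3]
mv(T[k]+[0,0,dz],C[2] if yaw=='C' else P[2])
E
python3 g.py knob .04 C|tail -1
```

```text
t 0.5167 shift [-266.7 -170.    88.2] twist -0.005 tcp [ 0.3662 -0.3971  0.2231] F [ 0.8 -0.1  0.1] gap 0.025634915450178892
```

Call:
{"op": "servo_tool", "data": {
  "xyz": [
    [-266,-170,70],
    [-266,-170,70],
    [-266,-170,70],
    [-266,-170,70],
    [-266,-170,70]
  ],
  "twist": [0,0,0,0,0]
}}

```text
time_s: 0.93
tcp_pos: [0.4785, -0.2274, 0.1778]
ee_rot: [[-0.015, -1.0, -0.0], [-1.0, 0.015, 0.0], [-0.0, 0.0, -1.0]]
contact_force: [1.3, -0.8, 0.3]
finger_gap: -0.0003
```

Call:
{"op": "servo_tool", "data": {
  "xyz": [
    [-100,-60,25],
    [-100,-60,25],
    [-100,-60,25],
    [-100,-60,25],
    [-100,-60,25]
  ],
  "twist": [0,0,0,0,0]
}}

```text
time_s: 1.35
tcp_pos: [0.5397, -0.1284, 0.1526]
ee_rot: [[-0.012, -1.0, -0.001], [-1.0, 0.012, 0.0], [-0.0, 0.001, -1.0]]
contact_force: [0.1, 0.2, 0.7]
finger_gap: 0.0
```

```bash
python3 g.py knob .02 C|tail -1; python3 -c "
from h import *
snap('top','t1.png')"
```

```text
t 1.35 shift [ 5.4 -1.8 37.6] twist 0.003 tcp [ 0.5397 -0.1284  0.1526] F [0.1 0.2 0.7] gap 2.1383690671468336e-05
```

View pics/t1.png

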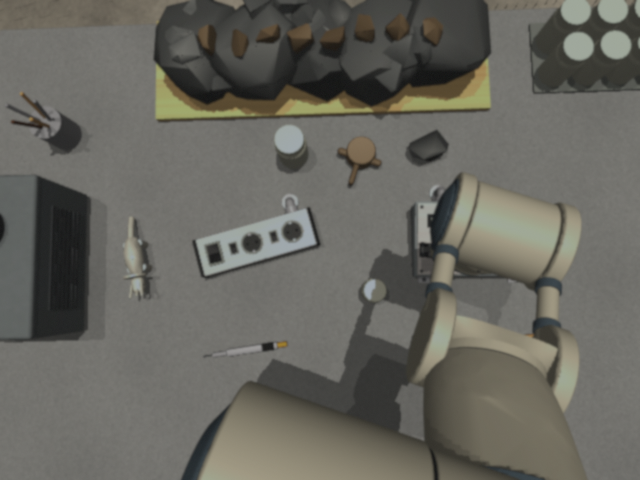

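Call:
{"op": "servo_tool", "data": {
  "xyz": [
    [5,-2,20],
    [5,-2,40],
    [5,-2,50],
    [5,-2,50],
    [5,-2,50]
  ],
  "twist": [0,0,0,0,0]
}}

```text
time_s: 1.82
tcp_pos: [0.5408, -0.1359, 0.1034]
ee_rot: [[-0.016, -1.0, -0.001], [-1.0, 0.016, 0.0], [-0.0, 0.001, -1.0]]
contact_force: [0.4, 0.7, 0.6]
finger_gap: 0.0001
```

```bash
python3 g.py knob_in .0 C|tail -1
```

```text
t 1.8167 shift [-2.  -2.2 16.3] twist -0.001 tcp [ 0.5408 -0.1359  0.1034] F [0.4 0.7 0.6] gap 7.221101105515472e-05
```

Call:
{"op": "servo_tool", "data": {
  "xyz": [
    [-2,0,5],
    [-2,0,8],
    [-2,-1,11],
    [-2,-1,14],
    [-2,-2,16]
  ],
  "twist": [0,0,0,0,0]
}}

```text
time_s: 2.23
tcp_pos: [0.5435, -0.1333, 0.0873]
ee_rot: [[-0.015, -1.0, 0.0], [-1.0, 0.015, -0.0], [0.0, -0.0, -1.0]]
contact_force: [-3.8, -0.2, 12.2]
finger_gap: 0.0002
```

Call:
{"op": "servo_tool", "data": {
  "xyz": [
    [0,0,1],
    [0,0,1],
    [0,0,1],
    [0,0,1],
    [0,0,1]
  ],
  "twist": [0,0,0,0,0]
}}

```text
time_s: 2.65
tcp_pos: [0.5436, -0.1334, 0.0871]
ee_rot: [[-0.015, -1.0, 0.001], [-1.0, 0.015, -0.0], [0.0, -0.001, -1.0]]
contact_force: [-5.2, 0.1, 17.1]
finger_gap: -0.0005
```

The reading is 17 N with no further travel, at exactly the predicted depth, so the knob is on its stop. I'll lift off and move over the clean button.

Call:
{"op": "servo_tool", "data": {
  "xyz": [
    [0,0,-15],
    [0,0,-30],
    [36,0,-30],
    [72,0,-30],
    [72,0,-25]
  ],
  "twist": [0,0,0,0,0]
}}

```text
time_s: 3.07
tcp_pos: [0.5435, -0.2106, 0.1124]
ee_rot: [[-0.017, -1.0, 0.003], [-1.0, 0.017, -0.003], [0.003, -0.003, -1.0]]
contact_force: [-0.8, -0.8, -0.1]
finger_gap: 0.0003
```

```bash
python3 g.py btn .0 C|tail -1;python3 -c "
from h import *
snap('scene','s2.png')
im=cv2.imread('pics/s2.png');cv2.imwrite('pics/s2c.png',cv2.resize(im[150:280,90:290],None,fx=4,fy=4,interpolation=cv2.INTER_CUBIC))"
```

```text
t 3.0667 shift [-4.8 -0.4 36.1] twist -0.002 tcp [ 0.5435 -0.2106  0.1124] F [-0.8 -0.8 -0.1] gap 0.00028482470751423604
```

View pics/s2c.png

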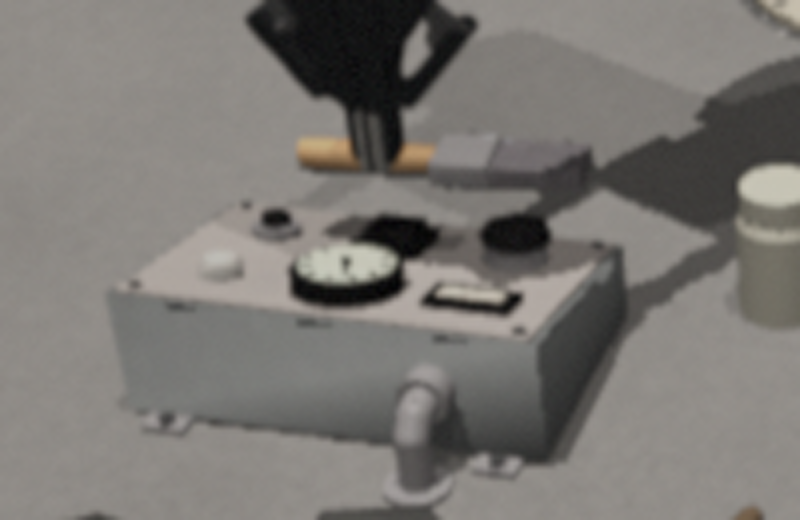

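The knob now sits low, and the shut fingers are over the clean button (about (400,235) in the crop).

Call:
{"op": "servo_tool", "data": {
  "xyz": [
    [0,0,12],
    [0,0,24],
    [0,0,27],
    [0,0,27],
    [0,0,27]
  ],
  "twist": [0,0,0,0,0]
}}

```text
time_s: 3.53
tcp_pos: [0.5423, -0.2048, 0.0844]
ee_rot: [[-0.015, -1.0, -0.0], [-1.0, 0.015, 0.0], [-0.0, 0.0, -1.0]]
contact_force: [-0.2, -1.1, 0.3]
finger_gap: 0.0003
```

```bash
python3 g.py btn .0 C|tail -1
```

```text
t 3.5333 shift [ 1.  -1.8  8.1] twist 0.0 tcp [ 0.5423 -0.2048  0.0844] F [-0.2 -1.1  0.3] gap 0.00025423190858790077
```

Call:
{"op": "servo_tool", "data": {
  "xyz": [
    [1,-1,4],
    [1,-1,7],
    [1,-2,9],
    [1,-2,11],
    [1,-3,13]
  ],
  "twist": [0,0,0,0,0]
}}

```text
time_s: 3.95
tcp_pos: [0.5452, -0.2063, 0.0713]
ee_rot: [[-0.015, -1.0, 0.0], [-1.0, 0.015, -0.0], [0.0, -0.0, -1.0]]
contact_force: [-6.6, -1.1, 13.7]
finger_gap: -0.0005
```

Call:
{"op": "servo_tool", "data": {
  "xyz": [
    [0,0,0.5],
    [0,0,0.5],
    [0,0,1],
    [0,0,1],
    [0,0,1]
  ],
  "twist": [0,0,0,0,0]
}}

```text
time_s: 4.37
tcp_pos: [0.5452, -0.2064, 0.0711]
ee_rot: [[-0.015, -1.0, 0.0], [-1.0, 0.015, -0.0], [0.0, -0.0, -1.0]]
contact_force: [-6.2, 0.6, 19.5]
finger_gap: 0.0002
```

The button is bottomed, with z steady at 19.5 N. Holding here for over 2 s.

Call:
{"op": "servo_tool", "data": {
  "xyz": [
    [0,0,0],
    [0,0,0],
    [0,0,0],
    [0,0,0],
    [0,0,0]
  ],
  "twist": [0,0,0,0,0]
}}

```text
time_s: 4.78
tcp_pos: [0.5452, -0.2064, 0.0711]
ee_rot: [[-0.015, -1.0, 0.0], [-1.0, 0.015, -0.0], [0.0, -0.0, -1.0]]
contact_force: [-6.0, 0.4, 18.3]
finger_gap: 0.0
```

Call:
{"op": "servo_tool", "data": {
  "xyz": [
    [0,0,0],
    [0,0,0],
    [0,0,0],
    [0,0,0],
    [0,0,0]
  ],
  "twist": [0,0,0,0,0]
}}

```text
time_s: 5.2
tcp_pos: [0.5452, -0.2064, 0.0711]
ee_rot: [[-0.015, -1.0, 0.0], [-1.0, 0.015, -0.0], [0.0, -0.0, -1.0]]
contact_force: [-6.0, 1.1, 18.5]
finger_gap: 0.0002
```

Call:
{"op": "servo_tool", "data": {
  "xyz": [
    [0,0,0],
    [0,0,0],
    [0,0,0],
    [0,0,0],
    [0,0,0]
  ],
  "twist": [0,0,0,0,0]
}}

```text
time_s: 5.62
tcp_pos: [0.5452, -0.2064, 0.0711]
ee_rot: [[-0.015, -1.0, 0.0], [-1.0, 0.015, -0.0], [0.0, -0.0, -1.0]]
contact_force: [-6.1, 1.1, 18.9]
finger_gap: 0.0001
```

Call:
{"op": "servo_tool", "data": {
  "xyz": [
    [0,0,0],
    [0,0,0],
    [0,0,0],
    [0,0,0],
    [0,0,0]
  ],
  "twist": [0,0,0,0,0]
}}

```text
time_s: 6.03
tcp_pos: [0.5452, -0.2064, 0.0711]
ee_rot: [[-0.015, -1.0, 0.0], [-1.0, 0.015, -0.0], [0.0, -0.0, -1.0]]
contact_force: [-6.1, 2.0, 18.2]
finger_gap: -0.0001
```

Call:
{"op": "servo_tool", "data": {
  "xyz": [
    [0,0,0],
    [0,0,0],
    [0,0,0],
    [0,0,0],
    [0,0,0]
  ],
  "twist": [0,0,0,0,0]
}}

```text
time_s: 6.45
tcp_pos: [0.5452, -0.2064, 0.0711]
ee_rot: [[-0.015, -1.0, 0.0], [-1.0, 0.015, -0.0], [0.0, -0.0, -1.0]]
contact_force: [-5.9, 1.6, 18.3]
finger_gap: -0.0
```

Call:
{"op": "servo_tool", "data": {
  "xyz": [
    [0,0,-20],
    [0,0,-45],
    [0,0,-80],
    [0,0,-110],
    [0,0,-120]
  ],
  "twist": [0,0,0,0,0]
}}

```text
time_s: 6.87
tcp_pos: [0.5467, -0.2069, 0.1944]
ee_rot: [[-0.015, -1.0, 0.005], [-1.0, 0.015, -0.002], [0.002, -0.005, -1.0]]
contact_force: [1.4, 0.1, 0.3]
finger_gap: -0.0
```

```bash
python3 g.py press .04 P|tail -1
```

```text
t 6.8667 shift [-534.2   10.    98.2] twist -0.268 tcp [ 0.5467 -0.2069  0.1944] F [1.4 0.1 0.3] gap -6.169278951312678e-06
```

Call:
{"op": "servo_tool", "data": {
  "xyz": [
    [-534,10,0],
    [-534,10,0],
    [-534,10,0],
    [-534,10,0],
    [-534,10,0]
  ],
  "twist": [-0.05,-0.1,-0.16,-0.21,-0.268]
}}

```text
time_s: 7.28
tcp_pos: [0.544, 0.0039, 0.19]
ee_rot: [[0.252, -0.968, -0.0], [-0.968, -0.252, 0.0], [-0.0, 0.0, -1.0]]
contact_force: [1.3, 0.1, 0.1]
finger_gap: -0.0
```

```bash
python3 g.py press .04 P|tail -1
```

```text
t 7.2833 shift [-312.6  -82.7   95. ] twist 0.002 tcp [0.544  0.0039 0.19  ] F [1.3 0.1 0.1] gap -2.4503745808241503e-06
```

Call:
{"op": "servo_tool", "data": {
  "xyz": [
    [-312,-83,20],
    [-312,-83,20],
    [-312,-83,20],
    [-312,-83,20],
    [-312,-83,20]
  ],
  "twist": [0,0,0,0,0]
}}

```text
time_s: 7.7
tcp_pos: [0.5455, 0.2121, 0.1769]
ee_rot: [[0.25, -0.968, -0.0], [-0.968, -0.25, -0.0], [0.0, 0.0, -1.0]]
contact_force: [0.7, -0.4, -0.8]
finger_gap: -0.0001
```

```bash
python3 g.py press .04 P|tail -1
```

```text
t 7.7 shift [-111.5  -28.6   81.9] twist 0.0 tcp [0.5455 0.2121 0.1769] F [ 0.7 -0.4 -0.8] gap -7.322823592129934e-05
```

Call:
{"op": "servo_tool", "data": {
  "xyz": [
    [-111,-29,60],
    [-111,-29,60],
    [-111,-29,60],
    [-111,-29,60],
    [-111,-29,60]
  ],
  "twist": [0,0,0,0,0]
}}

```text
time_s: 8.12
tcp_pos: [0.545, 0.3264, 0.1153]
ee_rot: [[0.253, -0.967, -0.003], [-0.967, -0.253, -0.001], [0.0, 0.003, -1.0]]
contact_force: [-0.3, -0.8, -0.3]
finger_gap: -0.0002
```

```bash
python3 g.py press .015 P|tail -1
python3 -c "
from h import *
snap('scene','s3.png')
im=cv2.imread('pics/s3.png');cv2.imwrite('pics/s3c.png',cv2.resize(im[170:300,300:480],None,fx=4,fy=4,interpolation=cv2.INTER_CUBIC))"
```

```text
t 8.1167 shift [-0.7 -0.6 45.3] twist 0.003 tcp [0.545  0.3264 0.1153] F [-0.3 -0.8 -0.3] gap -0.00024713059211105883
```

View pics/s3c.png

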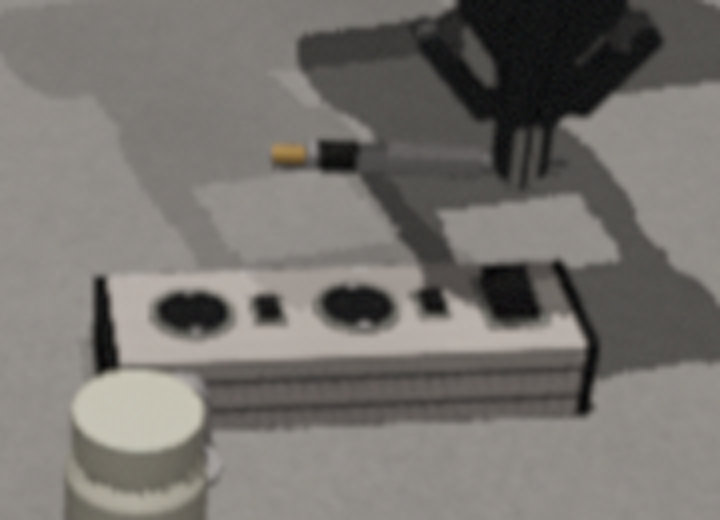

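```bash
python3 -c "
import cv2
im=cv2.imread('pics/s3.png');cv2.imwrite('pics/s3d.png',cv2.resize(im[180:280,100:300],None,fx=4,fy=4,interpolation=cv2.INTER_CUBIC))"
```

```text
(no output)
```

View pics/s3d.png

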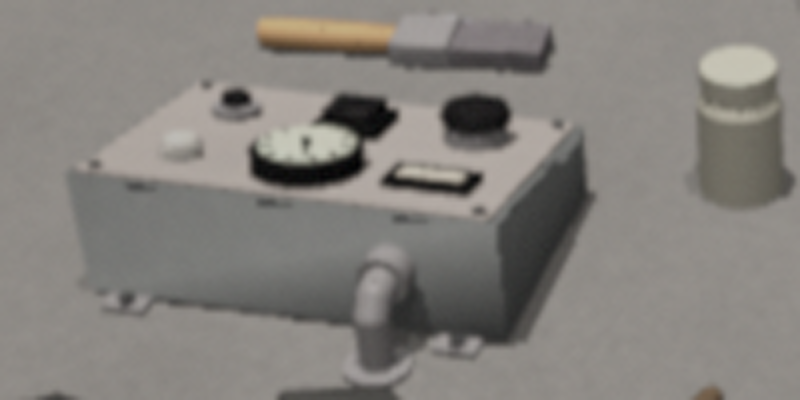

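The console is right: knob in and clean button up again. The fingers hang over the front half of the master rocker.

Call:
{"op": "servo_tool", "data": {
  "xyz": [
    [0,0,20],
    [0,0,38],
    [0,0,45],
    [0,0,45],
    [0,0,45]
  ],
  "twist": [0,0,0,0,0]
}}

```text
time_s: 8.58
tcp_pos: [0.5468, 0.3239, 0.0731]
ee_rot: [[0.249, -0.968, 0.0], [-0.968, -0.249, 0.0], [0.0, -0.0, -1.0]]
contact_force: [0.2, -0.2, 1.1]
finger_gap: 0.0001
```

```bash
python3 g.py press 0 P|tail -1
```

```text
t 8.5833 shift [-3.6  0.7 18.1] twist -0.001 tcp [0.5468 0.3239 0.0731] F [ 0.2 -0.2  1.1] gap 8.11977215616995e-05
```

Call:
{"op": "servo_tool", "data": {
  "xyz": [
    [-2,1,5],
    [-2,1,9],
    [-2,1,12],
    [-2,1,15],
    [-2,1,18]
  ],
  "twist": [0,0,0,0,0]
}}

```text
time_s: 9.0
tcp_pos: [0.5447, 0.3264, 0.0545]
ee_rot: [[0.25, -0.968, -0.0], [-0.968, -0.25, -0.0], [-0.0, 0.0, -1.0]]
contact_force: [-9.6, -2.6, 48.3]
finger_gap: -0.0002
```

Call:
{"op": "servo_tool", "data": {
  "xyz": [
    [0,0,0.5],
    [0,0,1],
    [0,0,1],
    [0,0,1],
    [0,0,1]
  ],
  "twist": [0,0,0,0,0]
}}

```text
time_s: 9.42
tcp_pos: [0.5447, 0.3264, 0.0547]
ee_rot: [[0.25, -0.968, 0.0], [-0.968, -0.25, 0.0], [-0.0, -0.0, -1.0]]
contact_force: [-8.6, -4.2, 26.2]
finger_gap: 0.0
```

The rocker is at its stop, 0.0547 m against 0.055 expected. I'll lift straight off and check.

Call:
{"op": "servo_tool", "data": {
  "xyz": [
    [0,0,-10],
    [0,0,-30],
    [0,0,-60],
    [0,0,-100],
    [0,0,-130]
  ],
  "twist": [0,0,0,0,0]
}}

```text
time_s: 9.83
tcp_pos: [0.5452, 0.3265, 0.1859]
ee_rot: [[0.25, -0.968, 0.001], [-0.968, -0.25, 0.001], [-0.0, -0.001, -1.0]]
contact_force: [0.7, 0.7, -0.2]
finger_gap: -0.0001
```

Call:
{"op": "servo_tool", "data": {
  "xyz": [
    [0,30,-30],
    [0,60,-30],
    [0,90,-30],
    [0,100,-30],
    [0,100,-30]
  ],
  "twist": [0,0,0,0,0]
}}

```text
time_s: 10.25
tcp_pos: [0.4459, 0.3009, 0.2138]
ee_rot: [[0.251, -0.968, -0.001], [-0.968, -0.251, -0.0], [0.0, 0.001, -1.0]]
contact_force: [1.1, 0.8, -0.2]
finger_gap: -0.0001
```

```bash
python3 -c "
from h import *
im=snap('scene','s4.png');im=cv2.imread('pics/s4.png')
b=im[180:290,100:460];b=cv2.resize(b,None,fx=2.2,fy=2.2,interpolation=cv2.INTER_CUBIC)
c=cv2.resize(im[225:280,315:455],None,fx=5.65,fy=5.65,interpolation=cv2.INTER_CUBIC)
c=c[:,:b.shape[1]];b=b[:,:c.shape[1]]
cv2.imwrite('pics/s4c.png',np.vstack([b,c]))
s=state();print(s['tcp_pos'],s['contact_force'],s['time_s'])"
```

```text
[0.44771415 0.30144127 0.21377131] [-0.22752713 -1.22028036  0.14990306] 10.3
```

View pics/s4c.png

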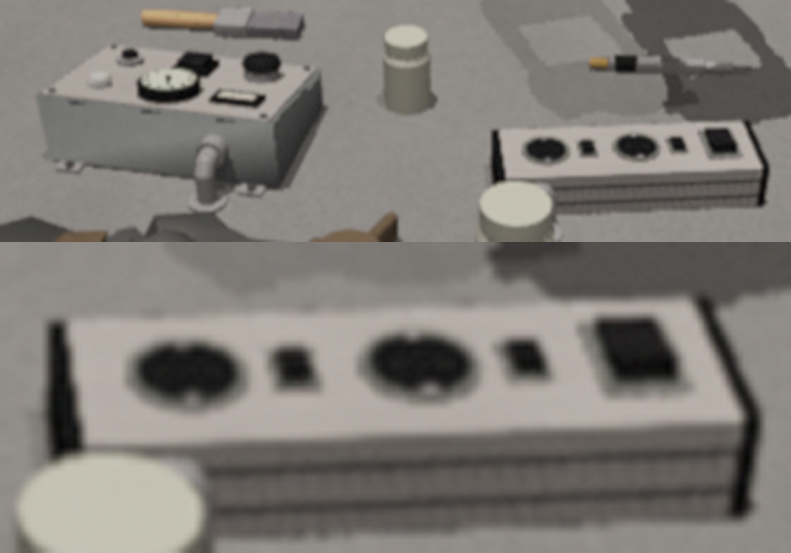

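The rocker's rear half is now raised and its front half is down. The knob is in, the clean button is up, and everything else lies where it was.

```bash
python3 -c "
from bench import *
print(close_job())"
```

```text
the job is handed in; nothing more can be done
None
```

I carried out all three steps in order and handed the job in at about 10.3 s of the 48 s allowed; the hand-in gives no verdict.

1. **Mushroom knob:** pushed in with the gripper shut until it stopped at the expected depth, reading 17 N. The picture afterwards shows it in.
2. **Filter-clean button:** held fully down for about 2.5 s at around 18 N without moving, then let go. The picture shows it back up.
3. **Master rocker:** front half pressed down to 54.7 mm above the bench, against 55 mm when level. The picture shows its rear half raised, so it is off.

**Last checks:** in the final scene picture the mute button and both small rockers look unchanged. The brush, air scribe and middle jar lie where they were. I did not look again at the items at the rear and left (vertebra, fragment, printed model), but the arm never went near them. The arm ended clear of everything, with a force reading of about 1 N, which is sensor noise.

**Disagreements:** the rocker push briefly peaked at 48 N at the fingertips, more than intended. It settled to 26 N, and the gripper's body touched nothing. The power block's outline looked 3 to 4 pixels shorter at each end than its 260 mm, because I had left out its black end caps. That error was symmetric, so it did not shift the target.

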